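# Fetch the pastry cutter from behind the spice jars

### The arm

A 7-joint arm with a two-finger parallel gripper is mounted at the origin on a cart in front of the work surface, level with it; the furniture and walls round the work are solid. World frame = base frame: x ahead of the robot, y to its left, z up, the work surface at z = 0. Lengths are in m, angles in rad, forces in N, time in s.
With the tool pointing down it reaches from about 0.35 to 0.9 m from the base axis. Payload 8.1 kg.
Tool frame: the origin (TCP) lies midway between the tips of the shut fingers; the grasp point (between the pads) lies arm.tcp_to_grasp behind it (arm.tcp_to_grasp is the distance from the TCP to the grasp point, in m); z points along the fingers, y is the line along which they close (so a half turn about z gives the same grasp; the last joint's range is limited). The gripper opens to 92 mm and grips with 3 to 60 N. Pads are 19 mm wide; open, the fingers measure 130 mm over their backs; the gripper's body (75 mm by 190 mm) begins 47 mm behind the grasp point.
Start: joints at [1.238, 0.434, 0.025, 1.573, -0.012, 1.134, -0.075], TCP at [0.142, -0.609, 0.227] pointing down, gripper open.
Joint ranges: [-2.62, 2.62], [-0.44, 2.09], [-1.27, 1.32], [0.08, 2.57], [-1.32, 4.46], [0.12, 2], [-2.74, 2.74]. Speed limits (rad/s): [2.22, 2.22, 3.01, 3.01, 3.14, 3.14, 3.14].

### API

Orientations are given as a rotation vector (axis times angle).
In Python, from cell import observe, get_image, arm gives the robot as it stands. The module is installed in compiled form; this text tells all that it offers.
- The arm moves only by the tool drive_tool, never from a script. Its argument "steps" is a list of rows, each a list of 5 numbers: the closure, from 0 (fully open) to 1 (shut), then the shift along the world's x, y, z in mm, then the turn about the world's z in rad. In form: [[hand, x, y, z, roll], ...]. A call has 1 to 20 rows; each row shifts and turns the commanded pose from where the row before left it; what a row does not reach is not made up. A row lasts 1/12 s, in which the tool goes at most 41.7 mm and 7.16 degrees, less where a joint would pass 70% of its speed; a pose out of reach is approached as far as the arm can. A call with a gripper value outside its range is refused whole. The fingers move at their own pace and stop on an object; "grip_force" is the grip in N (left out, the last holds). Time passes only in rows, so rows that do not move let the fingers close. It gives the time, the measured TCP pose, the force, the opening and the grip force at its end, in the units of the state.
- observe(): the state, without advancing time (a new reading comes with each control period).
- get_image(name): name is "scene" or "side" or "wrist"; returns a dict with "image" (384x512x3 uint8, red, green, blue), "vfov" (degrees; the focal length in pixels is half the picture's height over the tangent of half this angle, whatever the lens; pixels are square), "cx", "cy" (the principal point, pixels), "k1" (the pictures are not rectified: a ray, as slopes to the right and down, at radius r is drawn at 1 + k1 r^2 times it, then the intrinsics apply), "xyz" and "attitude" of the camera in the world. Camera axes: x right, y down, z forward; pixel columns grow to the right and rows downward; lengths in m; the calibration is good to about 2 mm. A picture is of the moment at which its call begins. There is no depth.
- arm.sign_off(): hands the job in; it is judged then, once.
The state is a dict: "clock": time; "joints": joint angles; "dq": joint speeds; "joint_efforts": joint torques, N m; "position": TCP position; "ee_rot": TCP orientation; "force": force on the tool from outside, world axes, zero at the start; "ft_torque": the same for the moment, N m; "width": opening from 0.0 (shut) to 1.0 (fully open); "gripper_force": force on a finger pad.
Only numpy, scipy, OpenCV 4.12 (cv2) and the standard library are available. Lean on these libraries where they do the work, as an engineer would, in place of code of your own. Each camera call takes 0.05 s, during which the arm holds its last target. There are 200 camera calls.

### The job

Get the small pastry cutter out from behind the spice jars: first stand all three jars upright in the steel tray, then set the cutter down flat in the middle of the round blue ceramic slab while the jars wait in the tray. Then put every jar back upright on the coaster of its cap's colour (black-brown on black, red on red, yellow on yellow), standing wholly on it and near its middle, and do not let any jar fall over on the way.

Things in the scene. Friction and masses are not known exactly. Their poses are not given: they have to be found in the camera images.
- jar_dark_center (a point): spice jar with a black-brown (a small green picture on its top) cap, loose, about 110 g: an upright round glass jar 44 mm across and 105 mm tall, the cap being its top 20 mm. The point is on its axis half-way up, 52.5 mm above its underside; z is its axis, up. It stands on the black coaster at the start (underside 16 mm above the worktop). Grip near the cap, fingers along the arc of jars (35 mm gaps).
- jar_red_center (a point): spice jar with a red cap, loose, about 110 g: an upright round glass jar 45 mm across and 106 mm tall, the cap being its top 20 mm. The point is on its axis half-way up, 53 mm above its underside; z is its axis, up. It stands on the red coaster at the start (underside 16 mm above the worktop). Grip near the cap, fingers along the arc of jars (35 mm gaps).
- jar_yellow_center (a point): spice jar with a mustard-yellow cap, loose, about 110 g: an upright round glass jar 42 mm across and 96 mm tall, the cap being its top 20 mm. The point is on its axis half-way up, 48 mm above its underside; z is its axis, up. It stands on the yellow coaster at the start (underside 16 mm above the worktop). Grip near the cap, fingers along the arc of jars (35 mm gaps).
- coaster_dark: black round coaster, 70 mm across, 4 mm thick, fixed on the wooden spice board (board 12 mm thick, 300 x 200 mm), home of the jar with the black cap. Origin: centre of its underside, so its top is 4 mm above. The three coasters lie in an arc round the cutter's starting place, 62 mm from it and 80 mm from one to the next: one on the robot's side of it, one left, one right; which is which changes.
- coaster_red: red round coaster, 70 mm across, 4 mm thick, fixed on the wooden spice board (board 12 mm thick, 300 x 200 mm), home of the jar with the red cap. Origin: centre of its underside, so its top is 4 mm above. The three coasters lie in an arc round the cutter's starting place, 62 mm from it and 80 mm from one to the next: one on the robot's side of it, one left, one right; which is which changes.
- coaster_yellow: yellow round coaster, 70 mm across, 4 mm thick, fixed on the wooden spice board (board 12 mm thick, 300 x 200 mm), home of the jar with the yellow cap. Origin: centre of its underside, so its top is 4 mm above. The three coasters lie in an arc round the cutter's starting place, 62 mm from it and 80 mm from one to the next: one on the robot's side of it, one left, one right; which is which changes.
- cutter_center (a point): small round pastry cutter, loose, 50 g: a light grey metal ring 48 mm across outside, 38 mm tall, hollow, standing on the spice board (its underside 12 mm above the worktop) behind the jars and before the cocoa tin. The point is on its axis half-way up, 19 mm above its underside; z is its axis, up. Grip across its outside.
- cocoa_tin: cocoa tin with a red lid, 116 mm across, 130 mm tall, fixed upright at the back of the spice board, an obstacle; its near side is about 65 mm from the cutter's axis at the start. Origin: centre of its underside, z up. Its own x axis points roughly away from the robot, along the board's length, turned as the board is (within 0.25 rad).
- tray: shallow steel tray, fixed, 270 mm along its x by 120 mm along its y, floor 3 mm thick and rim 12 mm high, walls 3 mm; room for three jars in a row along x. Origin: centre of its underside, on the worktop. It lies left or right of the spice board, the blue slab on the other side.
- slab: round blue ceramic slab, fixed, 100 mm across, 12 mm thick. Origin: centre of its underside, on the worktop; its top is 12 mm above.
Things that resemble listed ones, but are neither listed nor needed, are in the scene too. Leave any purple look-alike of the part that bears jar_red_center alone.

How it is judged:
By the outcome, as a careful person would: the job done as asked, in the order asked, and still so for the second after the job is handed in, with the robot touching nothing.
It also fails if it takes over 136 s, if anything falls off the work surface, if the arm or the gripper's body presses on something with over 40 N, if the wrist force passes 120 N, or if a joint passes its speed limit or range.

## Working session

There is one attempt and no reset: what is moved stays moved. The work goes in short steps, Python scripts to look and compute and a tool call to move; the robot and the scene stay as the last step left them, time stands still between calls to the robot, and variables do not carry over. Pictures are saved under pics/ and viewed, at most 14 in all, crops included, and the job is handed in when it is done.

Besides the shell and the picture viewer there is one more tool, called by a JSON object that holds its "method" and its "body". drive_tool: Moves the arm, as the interface text tells. Its arguments: {"type":"object","properties":{"steps":{"type":"array"},"grip_force":{"type":"number"}},"required":["steps"]}

```bash
mkdir -p pics; cat > h.py <<'E'
import numpy as np, cv2
from scipy.spatial.transform import Rotation as R
from cell import observe, get_image, arm
def cam(name, save=None):
    d=get_image(name)
    if save: cv2.imwrite('pics/'+save, d['image'][:,:,::-1])
    return d
def rot(a):
    a=np.array(a,float)
    return a if a.shape==(3,3) else (R.from_rotvec(a).as_matrix() if a.size==3 else R.from_quat(a).as_matrix())
def K(d):
    f=d['image'].shape[0]/2/np.tan(np.radians(d['vfov'])/2)
    return np.array([[f,0,d['cx']],[0,f,d['cy']],[0,0,1.]])
def dist(d): return np.array([d['k1'],0,0,0,0.])
def onplane(d,uv,z):
    n=cv2.undistortPoints(np.array(uv,float).reshape(-1,1,2),K(d),dist(d)).reshape(-1,2)
    r=np.c_[n,np.ones(len(n))]@rot(d['attitude']).T
    c=np.array(d['xyz']); return c+r*((z-c[2])/r[:,2])[:,None]
def proj(d,P):
    p=(np.array(P,float).reshape(-1,3)-d['xyz'])@rot(d['attitude'])
    return cv2.projectPoints(p,np.zeros(3),np.zeros(3),K(d),dist(d))[0].reshape(-1,2)
E
python3 - <<'E'
from h import *
import pickle
a=cam('scene');b=cam('side')
pickle.dump((a,b),open('ab.pkl','wb'))
cv2.imwrite('pics/a.png',np.vstack([a['image'],b['image']])[:,:,::-1][:, :])
im=np.hstack([a['image'],b['image']])
cv2.imwrite('pics/a0.png',cv2.resize(a['image'],(800,600),interpolation=cv2.INTER_CUBIC)[:,:,::-1])
cv2.imwrite('pics/b0.png',cv2.resize(b['image'],(800,600),interpolation=cv2.INTER_CUBIC)[:,:,::-1])
for d in (a,b): print({k:v for k,v in d.items() if k!='image'})
print(observe(), arm.tcp_to_grasp)
E
```

```text
{'vfov': 57.60965205207044, 'cx': 254.45947672604817, 'cy': 193.26547688302924, 'k1': -0.06709928620989868, 'xyz': array([ 0.04708206, -0.5249391 ,  0.60212752]), 'attitude': array([-2.05532204,  0.83235892, -0.40499273])}
{'vfov': 45.506192872537376, 'cx': 254.0072334450248, 'cy': 195.9742874221356, 'k1': -0.1750405601278835, 'xyz': array([0.32152177, 1.06226487, 0.67555302]), 'attitude': array([-0.32687549,  2.58929127, -1.5182986 ])}
{'clock': 0.1, 'joints': array([ 1.23840996,  0.43515832,  0.02497756,  1.57399203, -0.01162023,
        1.13400722, -0.07515396]), 'dq': array([ 0.00043917, -0.00231072,  0.00127962, -0.00216499,  0.00056714,
        0.00023641,  0.00115233]), 'joint_efforts': array([ 3.34118180e-03, -6.69123030e+01,  9.88423526e-01, -3.15145969e+01,
       -6.04582694e-02,  3.73767887e-02, -9.65251132e-06]), 'position': array([ 0.14220507, -0.60813903,  0.22602583]), 'ee_rot': array([-3.11952080e+00, -3.59783126e-01,  4.30591170e-04]), 'force': array([ 0.46597376, -0.16162556, -0.43330305]), 'ft_torque': array([0.03075542, 0.01506086, 0.0057578 ]), 'gripper_force': 0.0, 'width': 1.0034833991831795} 0.0188
```

View pics/a0.png

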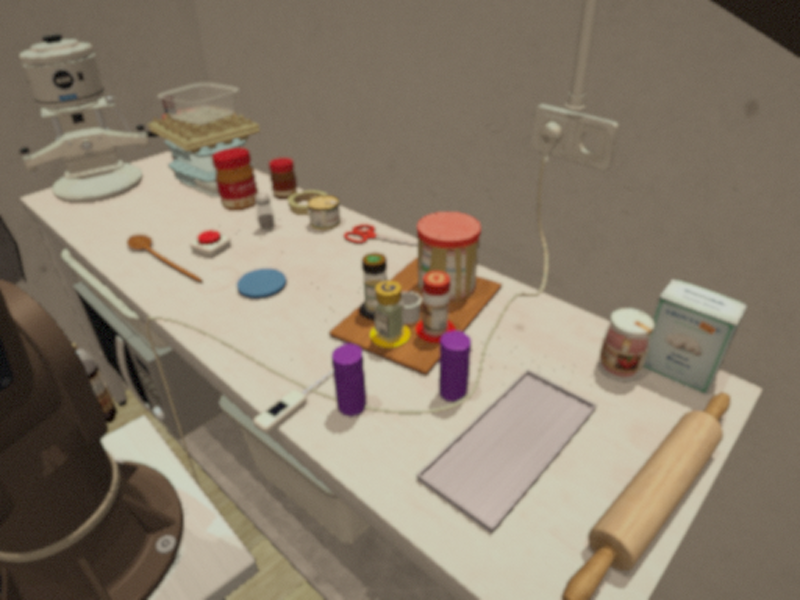

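View pics/b0.png

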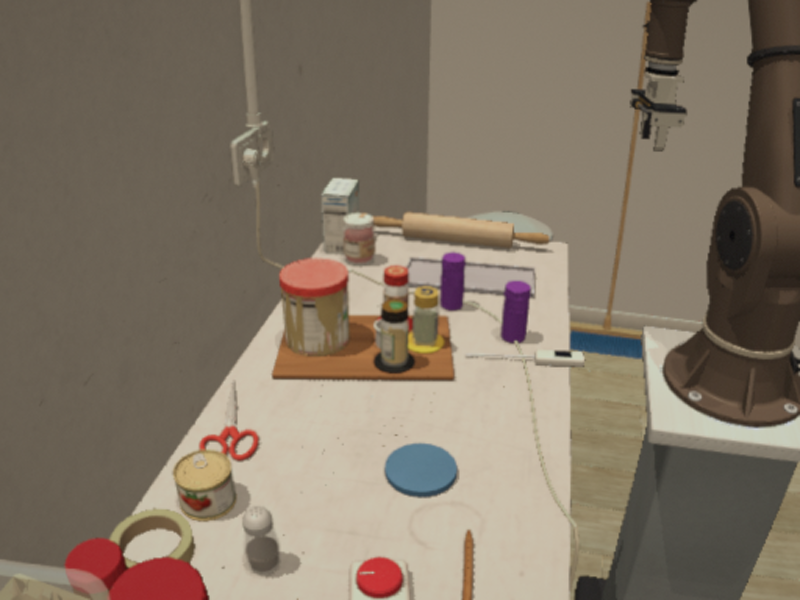

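The scene view (800 px scale) shows the dark cap at (374,262), yellow at (389,292), red at (436,282), and the cutter at (410,306). The slab is at (262,283) and the tray's centre is about (508,450). Two purple look-alikes stand at (349,380) and (454,366). The other red things, at (232,165), (283,170) and (208,240), are pantry jars and a timer well away from the board. The red-capped jar on the red coaster on the board is the one meant.

```bash
python3 - <<'E'
from h import *
import pickle
a,b=pickle.load(open('ab.pkl','rb'))
s=.64
for nm,d,box in (('scene',a,(200,130,385,345)),('side',b,(160,160,370,330))):
    hsv=cv2.cvtColor(d['image'],cv2.COLOR_RGB2HSV)
    H,S,V=[hsv[:,:,i].astype(int) for i in range(3)]
    masks={'red':((H<6)|(H>174))&(S>160)&(V>90),'yellow':(H>18)&(H<32)&(S>150)&(V>100),'blue':(H>98)&(H<112)&(S>100)&(V>60),'purple':(H>130)&(H<150)&(S>100),'green':(H>40)&(H<80)&(S>70)&(V>50),'black':(V<45)}
    for c,m in masks.items():
        n,l,st,ce=cv2.connectedComponentsWithStats(m.astype(np.uint8))
        for i in range(1,n):
            if st[i,4]>12 and 120<st[i,0]<400 and 120<st[i,1]<340: print(nm,c,st[i],ce[i].round(1))
g=lambda d,l,z: print((onplane(d,np.array(l)*s,z)).round(3).tolist())
print('tray');g(a,[(530,373),(595,407),(493,527),(420,478)],.012)
print('board side');g(b,[(275,376),(453,377),(450,318)],.012)
g(a,[(333,332),(431,370),(500,287)],.012)
print('slab');g(a,[(262,281)],.012);g(b,[(421,468)],.012)
print('caps d,y,r (scene)');g(a,[(374,259)],.121);g(a,[(388,288)],.112);g(a,[(436,276)],.122)
print('caps side');g(b,[(394,308)],.121);g(b,[(426,292)],.112);g(b,[(396,271)],.122)
print('cutter');g(a,[(411,299)],.05)
print('purple');g(a,[(350,410),(454,396)],.0)
print('tin');g(a,[(449,226)],.13)
for n,d in (('a',a),('b',b)):
    x0,y0,x1,y1=(205,150,325,250) if n=='a' else (165,160,300,250)
    cv2.imwrite(f'pics/{n}1.png',cv2.resize(d['image'][y0:y1,x0:x1],None,fx=5,fy=5,interpolation=cv2.INTER_CUBIC)[:,:,::-1])
E
```

```text
scene red [226 145  14   9  61] [233.  148.8]
scene red [128 148  12   8  70] [133.3 151.5]
scene red [268 148  38  10 147] [286.1 154.1]
scene red [271 178  16  10  93] [279. 184.]
scene red [267 206  15  14  85] [272.4 213.7]
scene red [286 206   6   6  22] [287.7 208.5]
scene red [396 231  11   4  20] [400.4 232.2]
scene yellow [233 164  12   5  21] [239.2 166.6]
scene yellow [240 180  17  15 158] [248.3 187.7]
scene yellow [236 208  27  15 211] [249.6 216.2]
scene purple [282 213  18  43 634] [290.4 233.5]
scene purple [213 221  20  44 681] [223.2 242.1]
scene green [236 164   7   3  18] [238.6 165.1]
scene black [234 169  12   6  41] [239.5 171.7]
scene black [231 197   8   7  23] [234.2 200.5]
scene black [174 259   7   5  19] [177. 261.]
side red [246 174  14   9  88] [252.9 178.5]
side red [179 178  43  12 194] [200.1 185. ]
side red [261 203   3   8  15] [262.3 206.3]
side red [128 274  37  20 237] [148.3 282.3]
side red [124 320  10   4  21] [128.4 321.6]
side yellow [266 188  13   9  84] [272.  192.4]
side yellow [261 213  23  13 150] [271.4 220.7]
side blue [366 213  45  16 476] [387.8 220.2]
side purple [283 162  14  36 435] [289.1 179.4]
side purple [322 180  17  39 521] [329.6 198.5]
side green [250 194   8   4  24] [253.3 195.2]
side black [245 199  15   7  76] [252.2 202.4]
side black [241 228  24  10  82] [252.7 233.5]
tray
[[0.626, -0.202, 0.012], [0.633, -0.313, 0.012], [0.374, -0.33, 0.012], [0.362, -0.219, 0.012]]
board side
[[0.745, 0.188, 0.012], [0.465, 0.118, 0.012], [0.505, -0.068, 0.012]]
[[0.47, 0.1, 0.012], [0.52, -0.087, 0.012], [0.786, -0.018, 0.012]]
slab
[[0.47, 0.331, 0.012]]
[[0.468, 0.342, 0.012]]
caps d,y,r (scene)
[[0.567, 0.094, 0.121]]
[[0.532, 0.021, 0.112]]
[[0.601, -0.019, 0.122]]
caps side
[[0.566, 0.109, 0.121]]
[[0.532, 0.027, 0.112]]
[[0.595, -0.017, 0.122]]
cutter
[[0.598, 0.036, 0.05]]
purple
[[0.38, -0.054, 0.0], [0.513, -0.144, 0.0]]
tin
[[0.734, 0.073, 0.13]]
```

View pics/a1.png

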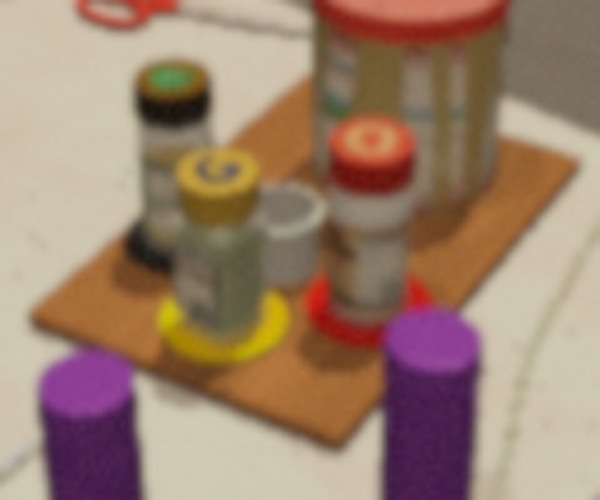

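The crop confirms it: the red cap sits on the red coaster and is patterned, while the two purple ones are plain cylinders off the board. The start yaw of the hand already points the fingers across the board, so I'm moving up and over the tray for a close look.

{"method": "drive_tool", "body": {"steps": [[0, 0, 0, 30, 0], [0, 0, 0, 30, 0], [0, 0, 0, 30, 0], [0, 0, 0, 30, 0], [0, 0, 0, 30, 0], [0, 0, 0, 30, 0], [0, 25, 25, 0, 0], [0, 25, 25, 0, 0], [0, 25, 25, 0, 0], [0, 25, 25, 0, 0], [0, 25, 25, 0, 0], [0, 25, 25, 0, 0], [0, 25, 25, 0, 0], [0, 25, 25, 0, 0], [0, 25, 25, 0, 0], [0, 25, 25, 0, 0], [0, 25, 25, 0, 0], [0, 25, 25, 0, 0], [0, 25, 25, 0, 0], [0, 0, 0, 0, 0]]}}

```text
clock: 1.77
position: [0.472, -0.2764, 0.406]
ee_rot: [-3.115, -0.376, -0.003]
force: [0.4, 1.2, 0.1]
width: 0.999
gripper_force: 0.0
```

```bash
python3 - <<'E'
from h import *
import pickle
d=cam('wrist');pickle.dump(d,open('w1.pkl','wb'))
cv2.imwrite('pics/w1.png',d['image'][:,:,::-1])
o=observe();print(o['position'],o['ee_rot'],o['joints'].round(2),d['xyz'],d['vfov'])
print(rot(d['attitude'])[:,2])
E
```

```text
[ 0.46975394 -0.27964014  0.40607782] [-3.11740365e+00 -3.71233950e-01 -1.93291248e-04] [ 0.61  0.23 -0.22  1.44  0.05  1.48 -0.94] [ 0.54471862 -0.2603471   0.56512896] 63.95345641198658
[-0.26932011 -0.06405783 -0.96091793]
```

View pics/w1.png

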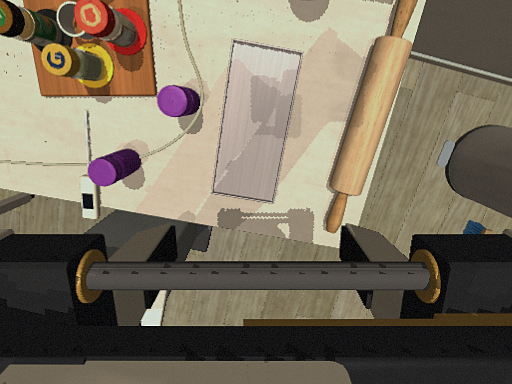

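```bash
python3 - <<'E'
from h import *
import pickle
d=pickle.load(open('w1.pkl','rb'))
p=onplane(d,[(232.5,40),(302,52),(273,202),(212,193)],.012);print(p.round(3),p.mean(0).round(4))
print(onplane(d,[(172,101),(100,170)],.10).round(3))
E
```

```text
[[ 0.63  -0.196  0.012]
 [ 0.639 -0.311  0.012]
 [ 0.375 -0.33   0.012]
 [ 0.365 -0.215  0.012]] [ 0.5022 -0.2631  0.012 ]
[[ 0.516 -0.138  0.1  ]
 [ 0.388 -0.046  0.1  ]]
```

{"method": "drive_tool", "body": {"steps": [[0, 10, 25, 0, 0], [0, 10, 25, 0, 0], [0, 10, 25, 0, 0], [0, 10, 25, 0, 0], [0, 10, 25, 0, 0], [0, 10, 25, 0, 0], [0, 10, 25, 0, 0], [0, 10, 25, 0, 0], [0, 10, 25, 0, 0], [0, 10, 25, 0, 0], [0, 10, 25, 0, 0], [0, 10, 25, 0, 0], [0, 0, 0, 0, 0], [0, 0, 0, 0, 0]]}}

```text
clock: 2.98
position: [0.5873, 0.017, 0.4061]
ee_rot: [-3.12, -0.363, 0.002]
force: [-0.8, -0.4, 0.3]
width: 1.0
gripper_force: 0.0
```

```bash
python3 - <<'E'
from h import *
import pickle
d=cam('wrist');pickle.dump(d,open('w2.pkl','wb'))
cv2.imwrite('pics/w2.png',cv2.resize(d['image'],(800,600),interpolation=cv2.INTER_CUBIC)[:,:,::-1])
o=observe();print(o['position'],o['ee_rot'],o['joints'].round(2),d['xyz'])
E
```

```text
[0.58721651 0.01552668 0.40626475] [ 3.12024542e+00  3.59629640e-01 -1.67772399e-03] [ 0.15  0.32 -0.38  1.33  0.12  1.52 -1.56] [0.66056247 0.03315477 0.5648719 ]
```

View pics/w2.png

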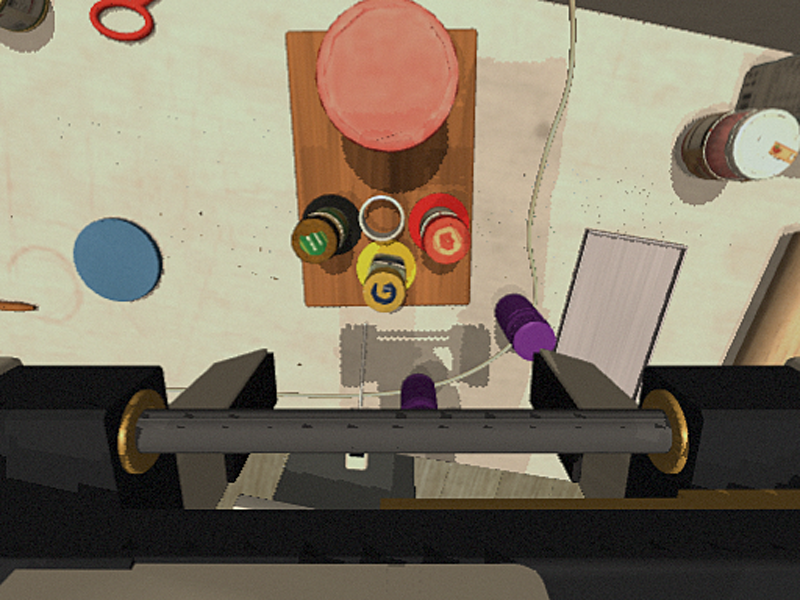

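The wrist view (800 px) shows the cap tops at dark (315,242), yellow (384,292) and red (446,240). The cutter rim is at (381,217) and the slab at (117,259). The jars' caps now need sub-pixel fits.

```bash
python3 - <<'E'
from h import *
import pickle
d=pickle.load(open('w2.pkl','rb'));s=.64
for n,p,z in (('dark',(315,242),.121),('yellow',(384,292),.112),('red',(446,240),.122),('cutter',(381.5,218),.05)):
    print(n,onplane(d,[np.array(p)*s],z)[0].round(4))
hsv=cv2.cvtColor(d['image'],cv2.COLOR_RGB2HSV);H,S,V=[hsv[:,:,i].astype(int) for i in range(3)]
def fit(m,z,name):
    m=m.astype(np.uint8);n,l,st,ce=cv2.connectedComponentsWithStats(m);i=1+np.argmax(st[1:,4])
    c=max(cv2.findContours((l==i).astype(np.uint8),0,1)[0],key=len).reshape(-1,2)
    P=onplane(d,c,z)[:,:2]; (x,y),r=cv2.minEnclosingCircle(P.astype(np.float32)*1000);print(name,x,y,r)
fit((H>98)&(H<112)&(S>100)&(V>60),.012,'slab')
box=np.zeros(H.shape,bool);box[120:200,180:310]=1
fit(box&(H>25)&(H<32)&(S>180)&(V>150),.016,'coaster_y')
fit(box&((H<4)|(H>176))&(S>210)&(V>150)&(np.arange(512)>262),.016,'coaster_r')
fit(box&(V<50)&(np.arange(512)<235),.016,'coaster_d')
c=onplane(d,np.array([(287,31),(476,30),(470,305),(305,306)])*s,.012);print('board',c.round(3)[:,:2].tolist())
E
```

```text
dark [0.5686 0.0948 0.121 ]
yellow [0.5337 0.0214 0.112 ]
red [ 0.5986 -0.0233  0.122 ]
cutter [0.5955 0.0404 0.05  ]
slab 471.2820739746094 332.959228515625 49.516944885253906
coaster_y 536.1272583007812 44.77180480957031 26.00745391845703
coaster_r 600.3119506835938 -22.942081451416016 33.95512771606445
coaster_d 569.4063110351562 94.11809539794922 35.15266418457031
board [[0.756, 0.178], [0.801, -0.012], [0.514, -0.085], [0.467, 0.108]]
```

Two independent views agree to within a few mm, so I'm picking the yellow (front) jar first.

{"method": "drive_tool", "body": {"steps": [[0, -18, 2, 0, 0], [0, -18, 2, 0, 0], [0, -17, 2, 0, 0], [0, 0, 0, -30, 0], [0, 0, 0, -30, 0], [0, 0, 0, -30, 0], [0, 0, 0, -30, 0], [0, 0, 0, -30, 0], [0, 0, 0, -30, 0], [0, 0, 0, -30, 0], [0, 0, 0, -30, 0], [0, 0, 0, -30, 0], [0, 0, 0, -20, 0], [0, 0, 0, -20, 0], [0, 0, 0, -13, 0], [0, 0, 0, 0, 0], [0, 0, 0, 0, 0]], "grip_force": 20}}

```text
clock: 4.45
position: [0.5339, 0.0207, 0.0836]
ee_rot: [3.12, 0.357, -0.002]
force: [-0.7, 0.4, -0.2]
width: 0.997
gripper_force: 0.0
```

{"method": "drive_tool", "body": {"steps": [[0.3, 0, 0, 0, 0], [0.4, 0, 0, 0, 0], [0.5, 0, 0, 0, 0], [0.6, 0, 0, 0, 0], [0.7, 0, 0, 0, 0], [0.7, 0, 0, 0, 0], [0.7, 0, 0, 0, 0], [0.7, 0, 0, 0, 0]]}}

```text
clock: 5.12
position: [0.5343, 0.0225, 0.0838]
ee_rot: [-3.121, -0.36, -0.0]
force: [-0.3, 0.6, 0.3]
width: 0.468
gripper_force: 0.4
```

{"method": "drive_tool", "body": {"steps": [[1, 0, 0, 0, 0], [1, 0, 0, 0, 0], [1, 0, 0, 0, 0], [1, 0, 0, 0, 0], [1, 0, 0, 10, 0], [1, 0, 0, 10, 0], [1, 0, 0, 10, 0], [1, 0, 0, 0, 0]]}}

```text
clock: 5.78
position: [0.5358, 0.0226, 0.1164]
ee_rot: [3.121, 0.36, 0.006]
force: [-0.1, 1.3, -1.5]
width: 0.448
gripper_force: 19.1
```

{"method": "drive_tool", "body": {"steps": [[1, 0, 0, 28, 0], [1, 0, 0, 28, 0], [1, 0, 0, 28, 0], [1, 0, 0, 28, 0], [1, 0, 0, 28, 0], [1, -6, -14, 0, 0], [1, -10, -24, 0, 0], [1, -10, -24, 0, 0], [1, -10, -24, 0, 0], [1, -10, -24, 0, 0], [1, -10, -24, 0, 0], [1, -10, -24, 0, 0], [1, -10, -24, 0, 0], [1, -10, -24, 0, 0], [1, -10, -24, 0, 0], [1, -10, -24, 0, 0], [1, -10, -24, 0, 0], [1, -2, -14, 0, 0], [1, 0, 0, 0, 0], [1, 0, 0, 0, 0]]}}

```text
clock: 7.45
position: [0.416, -0.27, 0.2539]
ee_rot: [3.121, 0.357, 0.0]
force: [0.2, -0.4, -0.8]
width: 0.448
gripper_force: 19.0
```

{"method": "drive_tool", "body": {"steps": [[1, 0, 0, -25, 0], [1, 0, 0, -25, 0], [1, 0, 0, -25, 0], [1, 0, 0, -25, 0], [1, 0, 0, -25, 0], [1, 0, 0, -20, 0], [1, 0, 0, -15, 0], [1, 0, 0, -10, 0], [1, 0, 0, -5, 0], [1, 0, 0, -3, 0], [1, 0, 0, -2, 0], [1, 0, 0, -2, 0], [1, 0, 0, 0, 0], [1, 0, 0, 0, 0]]}}

```text
clock: 8.62
position: [0.4166, -0.2698, 0.0722]
ee_rot: [3.12, 0.36, 0.001]
force: [-0.3, 0.6, -2.0]
width: 0.449
gripper_force: 19.0
```

{"method": "drive_tool", "body": {"steps": [[1, 0, 0, -1, 0], [1, 0, 0, 0, 0], [1, 0, 0, 0, 0]]}}

```text
clock: 8.87
position: [0.4164, -0.2697, 0.0709]
ee_rot: [3.121, 0.36, 0.0]
force: [0.2, -0.5, -0.8]
width: 0.446
gripper_force: 19.0
```

{"method": "drive_tool", "body": {"steps": [[1, 0, 0, -1, 0], [1, 0, 0, 0, 0], [0.5, 0, 0, 0, 0], [0.4, 0, 0, 0, 0], [0.3, 0, 0, 0, 0], [0.15, 0, 0, 0, 0], [0, 0, 0, 0, 0], [0, 0, 0, 0, 0], [0, 0, 0, 0, 0], [0, 0, 0, 15, 0], [0, 0, 0, 25, 0], [0, 0, 0, 30, 0], [0, 0, 0, 30, 0], [0, 0, 0, 30, 0], [0, 0, 0, 30, 0], [0, 0, 0, 30, 0], [0, 0, 0, 0, 0]]}}

```text
clock: 10.28
position: [0.4189, -0.2707, 0.2654]
ee_rot: [3.116, 0.359, 0.011]
force: [1.0, -1.1, -1.4]
width: 0.999
gripper_force: 0.0
```

```bash
python3 - <<'E'
from h import *
import pickle
d=cam('scene');b=cam('side')
x=np.hstack([d['image'][200:360,230:430],b['image'][130:290,150:350]])
cv2.imwrite('pics/p1.png',cv2.resize(x,(800,320),interpolation=cv2.INTER_CUBIC)[:,:,::-1])
hsv=cv2.cvtColor(d['image'],cv2.COLOR_RGB2HSV);H,S,V=[hsv[:,:,i].astype(int) for i in range(3)]
m=((H>18)&(H<32)&(S>130)&(V>90)).astype(np.uint8)
n,l,st,ce=cv2.connectedComponentsWithStats(m)
for i in range(1,n):
    if st[i,4]>30:print(st[i],ce[i],onplane(d,[ce[i]],.016)[0].round(4),onplane(d,[ce[i]],.092)[0].round(4))
E
```

```text
[352 152  15   7  39] [359.05128205 155.        ] [ 1.016  -0.0079  0.016 ] [ 0.8904 -0.0749  0.092 ]
[236 204  28  19 407] [249.14004914 213.33906634] [0.5335 0.0241 0.016 ] [ 0.4705 -0.0471  0.092 ]
[298 269  21  23 333] [307.6966967  280.83783784] [ 0.465  -0.2346  0.016 ] [ 0.4108 -0.2722  0.092 ]
```

View pics/p1.png

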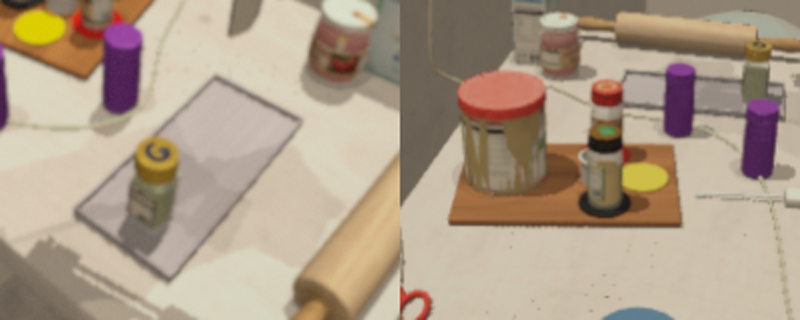

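The yellow jar stands upright in the tray (left panel, cap at (157,160)), and its coaster is clear. Next is the red jar.

{"method": "drive_tool", "body": {"steps": [[0, 15, 20, 0, 0], [0, 15, 20, 0, 0], [0, 15, 20, 0, 0], [0, 15, 20, 0, 0], [0, 15, 20, 0, 0], [0, 15, 20, 0, 0], [0, 15, 20, 0, 0], [0, 15, 20, 0, 0], [0, 15, 20, 0, 0], [0, 15, 20, 0, 0], [0, 15, 20, 0, 0], [0, 15, 20, 0, 0], [0, 3, 6, 0, 0], [0, 0, 0, 0, 0], [0, 0, 0, 0, 0]]}}

```text
clock: 11.63
position: [0.5985, -0.024, 0.2584]
ee_rot: [3.121, 0.361, -0.004]
force: [-0.4, -0.8, 0.2]
width: 0.998
gripper_force: 0.0
```

{"method": "drive_tool", "body": {"steps": [[0, 0, 0, -25, 0], [0, 0, 0, -25, 0], [0, 0, 0, -25, 0], [0, 0, 0, -25, 0], [0, 0, 0, -25, 0], [0, 0, 0, -20, 0], [0, 0, 0, -15, 0], [0, 0, 0, -7, 0], [0, 0, 0, 0, 0], [0.3, 0, 0, 0, 0], [0.4, 0, 0, 0, 0], [0.45, 0, 0, 0, 0], [0.5, 0, 0, 0, 0], [0.6, 0, 0, 0, 0], [1, 0, 0, 0, 0], [1, 0, 0, 0, 0], [1, 0, 0, 0, 0], [1, 0, 0, 0, 0]]}}

```text
clock: 13.13
position: [0.5994, -0.0235, 0.0928]
ee_rot: [-3.121, -0.36, -0.0]
force: [0.0, 0.9, -0.3]
width: 0.482
gripper_force: 20.0
```

{"method": "drive_tool", "body": {"steps": [[1, 0, 0, 10, 0], [1, 0, 0, 20, 0], [1, 0, 0, 30, 0], [1, 0, 0, 30, 0], [1, 0, 0, 30, 0], [1, 0, 0, 30, 0], [1, -1, -12, 0, 0], [1, -1, -24, 0, 0], [1, -1, -24, 0, 0], [1, -1, -24, 0, 0], [1, -1, -24, 0, 0], [1, -1, -24, 0, 0], [1, -1, -24, 0, 0], [1, -1, -24, 0, 0], [1, -1, -24, 0, 0], [1, -1, -18, 0, 0], [1, -2, -12, 0, 0], [1, 0, 0, 0, 0], [1, 0, 0, 0, 0]]}}

```text
clock: 14.72
position: [0.5871, -0.2573, 0.2426]
ee_rot: [-3.12, -0.359, 0.0]
force: [0.6, 1.3, -1.6]
width: 0.476
gripper_force: 20.0
```

{"method": "drive_tool", "body": {"steps": [[1, 0, 0, -25, 0], [1, 0, 0, -25, 0], [1, 0, 0, -25, 0], [1, 0, 0, -25, 0], [1, 0, 0, -20, 0], [1, 0, 0, -20, 0], [1, 0, 0, -12, 0], [1, 0, 0, -6, 0], [1, 0, 0, -3, 0], [1, 0, 0, -2, 0], [1, 0, 0, -1, 0], [1, 0, 0, 0, 0], [1, 0, 0, 0, 0]]}}

```text
clock: 15.8
position: [0.5881, -0.2576, 0.0798]
ee_rot: [3.12, 0.36, 0.003]
force: [-0.3, 1.9, 1.6]
width: 0.477
gripper_force: 20.0
```

{"method": "drive_tool", "body": {"steps": [[0.5, 0, 0, 0, 0], [0.4, 0, 0, 0, 0], [0.3, 0, 0, 0, 0], [0.15, 0, 0, 0, 0], [0, 0, 0, 0, 0], [0, 0, 0, 0, 0], [0, 0, 0, 0, 0], [0, 0, 0, 15, 0], [0, 0, 0, 25, 0], [0, 0, 0, 30, 0], [0, 0, 0, 30, 0], [0, 0, 0, 30, 0], [0, 0, 0, 30, 0], [0, 0, 0, 20, 0], [0, 0, 12, 0, 0], [0, 0, 25, 0, 0], [0, 0, 25, 0, 0], [0, 0, 25, 0, 0], [0, 0, 25, 0, 0], [0, 0, 0, 0, 0]]}}

```text
clock: 17.47
position: [0.5874, -0.1384, 0.2585]
ee_rot: [-3.116, -0.371, -0.0]
force: [-0.0, 0.6, 0.3]
width: 1.0
gripper_force: 0.0
```

{"method": "drive_tool", "body": {"steps": [[0, -2, 25, 0, 0], [0, -2, 25, 0, 0], [0, -2, 25, 0, 0], [0, -2, 25, 0, 0], [0, -2, 25, 0, 0], [0, -2, 25, 0, 0], [0, -2, 25, 0, 0], [0, -2, 25, 0, 0], [0, -2, 25, 0, 0], [0, -1, 15, 0, 0], [0, 0, 0, 0, 0], [0, 0, 0, 0, 0]]}}

```text
clock: 18.47
position: [0.5679, 0.0953, 0.2583]
ee_rot: [3.12, 0.364, -0.001]
force: [-0.4, -1.1, 0.0]
width: 1.0
gripper_force: 0.0
```

```bash
python3 - <<'E'
from h import *
o=observe();print(o['position'],o['ee_rot'],o['joints'].round(2))
d=cam('scene')
x=d['image'][130:350,200:420]
cv2.imwrite('pics/p2.png',cv2.resize(x,(600,600),interpolation=cv2.INTER_CUBIC)[:,:,::-1])
E
```

```text
[0.56790348 0.09530817 0.25828369] [ 3.12046712e+00  3.63591389e-01 -1.03066179e-03] [ 0.04  0.37 -0.4   1.62  0.15  1.18 -1.74]
```

View pics/p2.png

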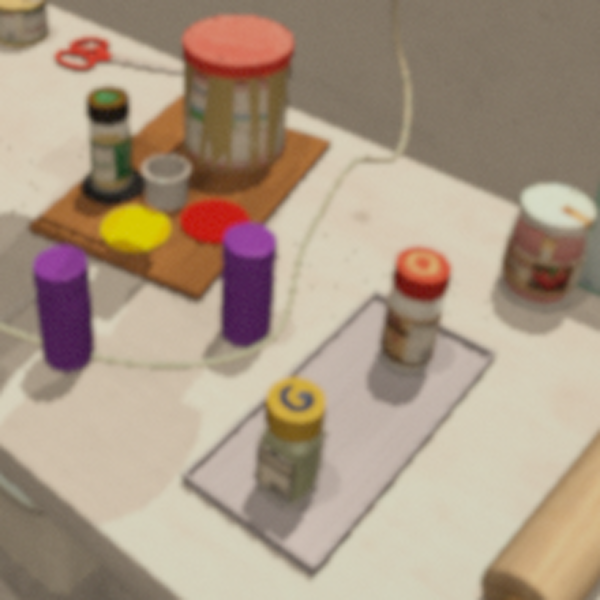

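Red and yellow are upright in the tray; the dark jar is still on its coaster. I'm picking it now.

{"method": "drive_tool", "body": {"steps": [[0, 0, 0, -25, 0], [0, 0, 0, -25, 0], [0, 0, 0, -25, 0], [0, 0, 0, -25, 0], [0, 0, 0, -25, 0], [0, 0, 0, -20, 0], [0, 0, 0, -15, 0], [0, 0, 0, -7, 0], [0, 0, 0, 0, 0], [0.3, 0, 0, 0, 0], [0.4, 0, 0, 0, 0], [0.45, 0, 0, 0, 0], [0.5, 0, 0, 0, 0], [0.6, 0, 0, 0, 0], [1, 0, 0, 0, 0], [1, 0, 0, 0, 0], [1, 0, 0, 0, 0], [1, 0, 0, 0, 0]]}}

```text
clock: 20.02
position: [0.5684, 0.0945, 0.0918]
ee_rot: [-3.121, -0.36, -0.0]
force: [-0.1, 0.5, 0.6]
width: 0.474
gripper_force: 20.0
```

{"method": "drive_tool", "body": {"steps": [[1, 0, 0, 10, 0], [1, 0, 0, 20, 0], [1, 0, 0, 30, 0], [1, 0, 0, 30, 0], [1, 0, 0, 30, 0], [1, 0, 0, 30, 0], [1, 0, 0, 20, 0], [1, -2, -12, 0, 0], [1, -4, -24, 0, 0], [1, -4, -24, 0, 0], [1, -4, -24, 0, 0], [1, -5, -24, 0, 0], [1, -5, -24, 0, 0], [1, -5, -24, 0, 0], [1, -5, -24, 0, 0], [1, -5, -24, 0, 0], [1, -5, -24, 0, 0], [1, -5, -24, 0, 0], [1, -5, -24, 0, 0], [1, -5, -24, 0, 0]]}}

```text
clock: 21.68
position: [0.5081, -0.207, 0.2614]
ee_rot: [-3.121, -0.36, 0.002]
force: [-0.7, -0.2, -2.1]
width: 0.475
gripper_force: 20.0
```

{"method": "drive_tool", "body": {"steps": [[1, -3, -24, 0, 0], [1, -2, -20, 0, 0], [1, -2, -14, 0, 0], [1, 0, 0, 0, 0], [1, 0, 0, 0, 0], [1, 0, 0, -25, 0], [1, 0, 0, -25, 0], [1, 0, 0, -25, 0], [1, 0, 0, -25, 0], [1, 0, 0, -25, 0], [1, 0, 0, -25, 0], [1, 0, 0, -15, 0], [1, 0, 0, -10, 0], [1, 0, 0, -5, 0], [1, 0, 0, -2, 0], [1, 0, 0, -1, 0], [1, 0, 0, -1, 0], [1, 0, 0, 0, 0], [1, 0, 0, 0, 0]]}}

```text
clock: 23.27
position: [0.5031, -0.2636, 0.0788]
ee_rot: [3.12, 0.36, 0.003]
force: [-0.1, 1.6, 4.5]
width: 0.479
gripper_force: 20.0
```

{"method": "drive_tool", "body": {"steps": [[0.5, 0, 0, 0, 0], [0.4, 0, 0, 0, 0], [0.3, 0, 0, 0, 0], [0.15, 0, 0, 0, 0], [0, 0, 0, 0, 0], [0, 0, 0, 0, 0], [0, 0, 0, 0, 0], [0, 0, 0, 15, 0], [0, 0, 0, 25, 0], [0, 0, 0, 30, 0], [0, 0, 0, 30, 0], [0, 0, 0, 30, 0], [0, 0, 0, 30, 0], [0, 0, 0, 20, 0], [0, 0, 0, 0, 0]]}}

```text
clock: 24.52
position: [0.5045, -0.2643, 0.2626]
ee_rot: [3.117, 0.359, 0.01]
force: [1.1, 0.1, -0.2]
width: 1.002
gripper_force: 0.0
```

{"method": "drive_tool", "body": {"steps": [[0, 4, 12, 0, 0], [0, 7, 24, 0, 0], [0, 7, 24, 0, 0], [0, 7, 24, 0, 0], [0, 7, 24, 0, 0], [0, 7, 24, 0, 0], [0, 8, 24, 0, 0], [0, 8, 24, 0, 0], [0, 8, 24, 0, 0], [0, 8, 24, 0, 0], [0, 8, 24, 0, 0], [0, 7, 24, 0, 0], [0, 7, 24, 0, 0], [0, 0, 4, 0, 0], [0, 0, 0, 0, 0], [0, 0, 0, 0, 0]]}}

```text
clock: 25.85
position: [0.5946, 0.0405, 0.2565]
ee_rot: [3.12, 0.361, -0.003]
force: [0.1, -0.5, 0.6]
width: 1.002
gripper_force: 0.0
```

```bash
python3 - <<'E'
from h import *
o=observe();print(o['position'],o['joints'].round(2))
d=cam('scene')
x=d['image'][130:350,200:420]
cv2.imwrite('pics/p3.png',cv2.resize(x,(600,600),interpolation=cv2.INTER_CUBIC)[:,:,::-1])
E
```

```text
[0.5945643  0.04052472 0.25652001] [ 0.1   0.4  -0.37  1.58  0.15  1.2  -1.63]
```

View pics/p3.png

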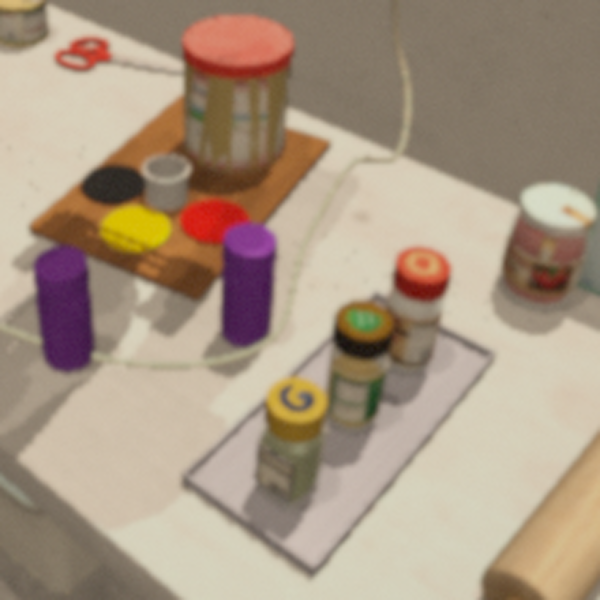

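All three jars stand upright in the tray and the cutter is free, at crop pixel (167,180). I'm taking the cutter now.

{"method": "drive_tool", "body": {"steps": [[0, 0, 0, -25, 0], [0, 0, 0, -25, 0], [0, 0, 0, -25, 0], [0, 0, 0, -25, 0], [0, 0, 0, -25, 0], [0, 0, 0, -25, 0], [0, 0, 0, -25, 0], [0, 0, 0, -20, 0], [0, 0, 0, -15, 0], [0, 0, 0, -12, 0], [0, 0, 0, -8, 0], [0, 0, 0, -5, 0], [0, 0, 0, 0, 0], [0, 0, 0, 0, 0]], "grip_force": 15}}

```text
clock: 27.07
position: [0.5957, 0.0403, 0.0232]
ee_rot: [3.121, 0.36, 0.001]
force: [-0.6, -0.1, 0.6]
width: 0.999
gripper_force: 0.0
```

{"method": "drive_tool", "body": {"steps": [[0.3, 0, 0, 0, 0], [0.4, 0, 0, 0, 0], [0.45, 0, 0, 0, 0], [0.5, 0, 0, 0, 0], [0.6, 0, 0, 0, 0], [1, 0, 0, 0, 0], [1, 0, 0, 0, 0], [1, 0, 0, 0, 0], [1, 0, 0, 0, 0], [1, 0, 0, 10, 0], [1, 0, 0, 20, 0], [1, 0, 0, 20, 0], [1, 0, 0, 20, 0], [1, 0, 0, 20, 0], [1, 0, 0, 0, 0], [1, 0, 0, 0, 0]]}}

```text
clock: 28.4
position: [0.5962, 0.0405, 0.1144]
ee_rot: [3.121, 0.36, 0.004]
force: [-0.2, -0.2, -0.5]
width: 0.506
gripper_force: 15.0
```

{"method": "drive_tool", "body": {"steps": [[1, -5, 12, 0, 0], [1, -10, 24, 0, 0], [1, -10, 24, 0, 0], [1, -10, 24, 0, 0], [1, -10, 24, 0, 0], [1, -10, 24, 0, 0], [1, -10, 24, 0, 0], [1, -10, 24, 0, 0], [1, -10, 24, 0, 0], [1, -10, 24, 0, 0], [1, -10, 24, 0, 0], [1, -10, 24, 0, 0], [1, -10, 16, 0, 0], [1, 0, 0, 0, 0], [1, 0, 0, 0, 0]]}}

```text
clock: 29.65
position: [0.4681, 0.3337, 0.1117]
ee_rot: [3.12, 0.366, -0.003]
force: [0.1, -1.2, -0.8]
width: 0.511
gripper_force: 15.0
```

```bash
python3 - <<'E'
from h import *
o=observe();print(o['position'],o['joints'].round(2))
d=cam('side')
x=d['image'][150:384,150:400]
cv2.imwrite('pics/p4.png',cv2.resize(x,(640,600),interpolation=cv2.INTER_CUBIC)[:,:,::-1])
E
```

```text
[0.46808903 0.33374655 0.11174454] [-0.44  0.51 -0.38  1.8   0.24  0.88 -2.27]
```

View pics/p4.png

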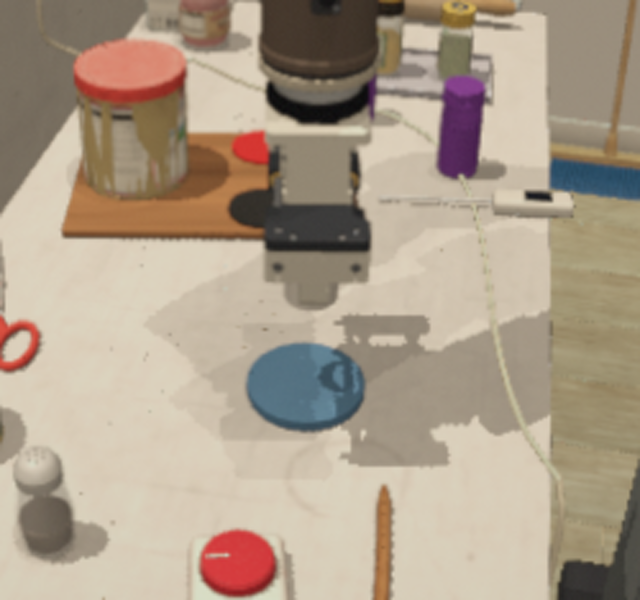

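{"method": "drive_tool", "body": {"steps": [[1, 0, 0, -20, 0], [1, 0, 0, -20, 0], [1, 0, 0, -20, 0], [1, 0, 0, -12, 0], [1, 0, 0, -8, 0], [1, 0, 0, -5, 0], [1, 0, 0, -2, 0], [1, 0, 0, -1, 0], [1, 0, 0, -1, 0], [1, 0, 0, -1, 0], [1, 0, 0, 0, 0], [1, 0, 0, 0, 0]]}}

```text
clock: 30.7
position: [0.4705, 0.3326, 0.0231]
ee_rot: [-3.121, -0.36, -0.001]
force: [-0.2, -0.3, -0.6]
width: 0.506
gripper_force: 15.0
```

{"method": "drive_tool", "body": {"steps": [[1, 0, 0, -1, 0], [1, 0, 0, 0, 0], [1, 0, 0, 0, 0]]}}

```text
clock: 30.95
position: [0.4707, 0.3327, 0.0226]
ee_rot: [-3.121, -0.36, -0.002]
force: [-1.1, -1.5, 7.2]
width: 0.505
gripper_force: 15.0
```

{"method": "drive_tool", "body": {"steps": [[0.45, 0, 0, 0, 0], [0.35, 0, 0, 0, 0], [0.25, 0, 0, 0, 0], [0.1, 0, 0, 0, 0], [0, 0, 0, 0, 0], [0, 0, 0, 0, 0], [0, 0, 0, 15, 0], [0, 0, 0, 20, 0], [0, 0, 0, 30, 0], [0, 0, 0, 30, 0], [0, 0, 0, 30, 0], [0, 10, -20, 24, 0], [0, 10, -25, 24, 0], [0, 10, -25, 24, 0], [0, 10, -25, 24, 0], [0, 10, -25, 24, 0], [0, 10, -25, 24, 0], [0, 10, -25, 24, 0], [0, 10, -25, 24, 0]]}}

```text
clock: 32.53
position: [0.5504, 0.136, 0.34]
ee_rot: [3.121, 0.36, 0.0]
force: [0.7, -0.1, -0.8]
width: 0.998
gripper_force: 0.0
```

{"method": "drive_tool", "body": {"steps": [[0, 10, -25, 24, 0], [0, 10, -25, 24, 0], [0, 0, 0, 0, 0], [0, 0, 0, 0, 0]]}}

```text
clock: 32.87
position: [0.5713, 0.0858, 0.3878]
ee_rot: [3.121, 0.354, 0.004]
force: [-0.2, 0.3, -0.4]
width: 1.002
gripper_force: 0.0
```

```bash
python3 - <<'E'
from h import *
import pickle
d=cam('wrist');pickle.dump(d,open('w3.pkl','wb'))
cv2.imwrite('pics/w3.png',cv2.resize(d['image'],(800,600),interpolation=cv2.INTER_CUBIC)[:,:,::-1])
o=observe();print(o['position'],o['ee_rot'],d['xyz'])
hsv=cv2.cvtColor(d['image'],cv2.COLOR_RGB2HSV);H,S,V=[hsv[:,:,i].astype(int) for i in range(3)]
b=np.zeros(H.shape,bool)
p=[.595,.04,.016];u,v=proj(d,p)[0].astype(int);b[v-30:v+75,u-85:u+75]=1
def fit(m,z,name):
    m=m.astype(np.uint8);n,l,st,ce=cv2.connectedComponentsWithStats(m);i=1+np.argmax(st[1:,4])
    c=max(cv2.findContours((l==i).astype(np.uint8),0,1)[0],key=len).reshape(-1,2)
    P=onplane(d,c,z)[:,:2]; (x,y),r=cv2.minEnclosingCircle(P.astype(np.float32)*1000);print(name,round(x,1),round(y,1),round(r,1),ce[i])
fit((H>98)&(H<112)&(S>100)&(V>60),.012,'slab')
fit(b&(H>22)&(H<34)&(S>170)&(V>130),.016,'y')
fit(b&((H<5)|(H>175))&(S>200)&(V>120),.016,'r')
fit(b&(V<50),.016,'d')
E
```

```text
[0.57031053 0.08730997 0.38659273] [-3.12073654e+00 -3.58514436e-01 -1.20971981e-04] [0.64409832 0.10145195 0.5468498 ]
slab 471.2 333.1 49.4 [111.75       166.99488304]
y 536.0 23.4 34.9 [286.33837112 174.05205709]
r 600.1 -23.2 34.7 [321.93660856 144.59429477]
d 570.4 94.7 34.5 [251.33387622 145.99511401]
```

View pics/w3.png

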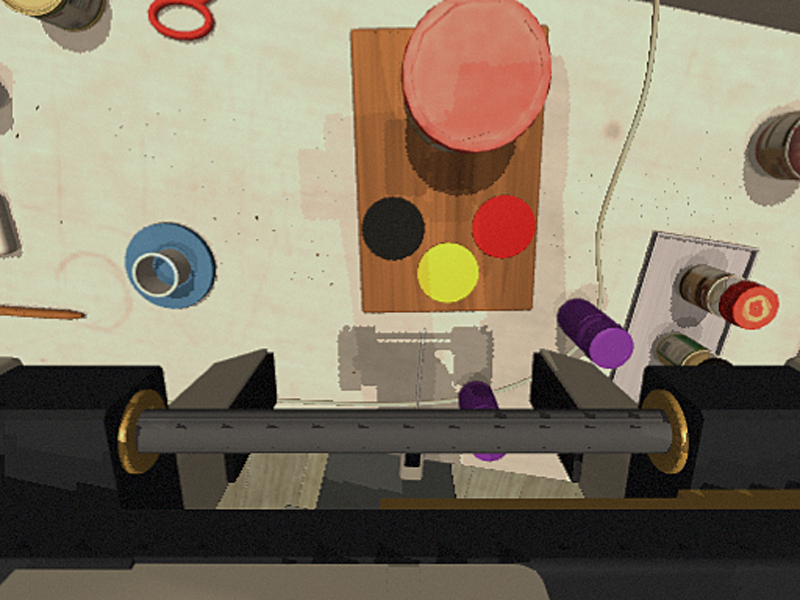

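```bash
python3 - <<'E'
from h import *
import pickle
d=pickle.load(open('w3.pkl','rb'))
print(onplane(d,[np.array((155.5,272.5))*.64],.05).round(4))
E
```

```text
[[0.4735 0.33   0.05  ]]
```

The cutter stands flat on the slab at (0.4735, 0.330), about 4 mm from its middle. The coasters are all clear: dark (0.570, 0.0945), red (0.600, -0.023), yellow (0.536, 0.0235). Now for the return trips, dark first.

{"method": "drive_tool", "body": {"steps": [[0, -4, -18, 0, 0], [0, -5, -25, 0, 0], [0, -5, -25, 0, 0], [0, -5, -25, 0, 0], [0, -5, -25, 0, 0], [0, -5, -25, 0, 0], [0, -5, -25, 0, 0], [0, -5, -25, 0, 0], [0, -5, -25, 0, 0], [0, -5, -25, 0, 0], [0, -5, -25, 0, 0], [0, -5, -25, 0, 0], [0, -5, -25, 0, 0], [0, -4, -25, 0, 0], [0, 0, -8, 0, 0], [0, 0, 0, -30, 0], [0, 0, 0, -30, 0], [0, 0, 0, -30, 0], [0, 0, 0, -30, 0], [0, 0, 0, 0, 0]], "grip_force": 20}}

```text
clock: 34.58
position: [0.4994, -0.2603, 0.2602]
ee_rot: [-3.114, -0.363, 0.014]
force: [-0.5, 0.0, -0.2]
width: 0.998
gripper_force: 0.0
```

{"method": "drive_tool", "body": {"steps": [[0, 0, 0, -30, 0], [0, 0, 0, -30, 0], [0, 0, 0, -30, 0], [0, 0, 0, -30, 0], [0, 0, 0, -30, 0], [0, 0, 0, -20, 0], [0, 0, 0, -12, 0], [0, 0, 0, -5, 0], [0, 0, 0, 0, 0], [0.3, 0, 0, 0, 0], [0.4, 0, 0, 0, 0], [0.45, 0, 0, 0, 0], [0.5, 0, 0, 0, 0], [0.6, 0, 0, 0, 0], [1, 0, 0, 0, 0], [1, 0, 0, 0, 0], [1, 0, 0, 0, 0], [1, 0, 0, 0, 0]]}}

```text
clock: 36.08
position: [0.5023, -0.2635, 0.0798]
ee_rot: [-3.121, -0.36, 0.0]
force: [-0.6, 0.4, 1.5]
width: 0.473
gripper_force: 19.9
```

{"method": "drive_tool", "body": {"steps": [[1, 0, 0, 10, 0], [1, 0, 0, 20, 0], [1, 0, 0, 30, 0], [1, 0, 0, 30, 0], [1, 0, 0, 30, 0], [1, 0, 0, 30, 0], [1, 0, 0, 30, 0], [1, 3, 14, 0, 0], [1, 5, 25, 0, 0], [1, 5, 25, 0, 0], [1, 5, 25, 0, 0], [1, 5, 25, 0, 0], [1, 5, 25, 0, 0], [1, 5, 25, 0, 0], [1, 5, 25, 0, 0], [1, 5, 25, 0, 0], [1, 5, 25, 0, 0], [1, 5, 25, 0, 0], [1, 5, 25, 0, 0], [1, 5, 25, 0, 0]]}}

```text
clock: 37.75
position: [0.5651, 0.0515, 0.2603]
ee_rot: [3.121, 0.36, -0.0]
force: [0.1, 0.7, -1.3]
width: 0.478
gripper_force: 20.0
```

{"method": "drive_tool", "body": {"steps": [[1, 5, 25, 0, 0], [1, 0, 12, 0, 0], [1, 0, 7, 0, 0], [1, 0, 0, 0, 0], [1, 0, 0, 0, 0], [1, 0, 0, -25, 0], [1, 0, 0, -25, 0], [1, 0, 0, -25, 0], [1, 0, 0, -25, 0], [1, 0, 0, -25, 0], [1, 0, 0, -20, 0], [1, 0, 0, -10, 0], [1, 0, 0, -6, 0], [1, 0, 0, -3, 0], [1, 0, 0, -2, 0], [1, 0, 0, -1, 0], [1, 0, 0, 0, 0], [1, 0, 0, 0, 0]]}}

```text
clock: 39.25
position: [0.5708, 0.0946, 0.0936]
ee_rot: [-3.121, -0.36, -0.002]
force: [0.6, 0.4, -1.5]
width: 0.478
gripper_force: 20.0
```

{"method": "drive_tool", "body": {"steps": [[1, 0, 0, -1, 0], [1, 0, 0, 0, 0], [1, 0, 0, 0, 0]]}}

```text
clock: 39.5
position: [0.5711, 0.0947, 0.0927]
ee_rot: [-3.121, -0.36, -0.003]
force: [-0.8, -0.1, 5.8]
width: 0.477
gripper_force: 20.0
```

{"method": "drive_tool", "body": {"steps": [[0.5, 0, 0, 0, 0], [0.4, 0, 0, 0, 0], [0.3, 0, 0, 0, 0], [0.15, 0, 0, 0, 0], [0, 0, 0, 0, 0], [0, 0, 0, 0, 0], [0, 0, 0, 0, 0], [0, 0, 0, 15, 0], [0, 0, 0, 25, 0], [0, 0, 0, 30, 0], [0, 0, 0, 30, 0], [0, 0, 0, 30, 0], [0, 0, 0, 30, 0], [0, 0, 0, 15, 0], [0, 1, -12, 0, 0], [0, 1, -25, 0, 0], [0, 1, -25, 0, 0], [0, 1, -25, 0, 0], [0, 1, -25, 0, 0]]}}

```text
clock: 41.08
position: [0.5748, -0.0195, 0.2658]
ee_rot: [3.121, 0.36, -0.002]
force: [1.2, 0.1, 0.9]
width: 1.0
gripper_force: 0.0
```

{"method": "drive_tool", "body": {"steps": [[0, 1, -25, 0, 0], [0, 1, -25, 0, 0], [0, 1, -25, 0, 0], [0, 1, -25, 0, 0], [0, 1, -25, 0, 0], [0, 1, -25, 0, 0], [0, 1, -25, 0, 0], [0, 2, -25, 0, 0], [0, 2, -25, 0, 0], [0, 0, -15, 0, 0], [0, 0, 0, 0, 0], [0, 0, 0, 0, 0]]}}

```text
clock: 42.08
position: [0.5857, -0.2582, 0.2658]
ee_rot: [-3.12, -0.357, 0.002]
force: [-0.3, 1.1, -0.1]
width: 0.997
gripper_force: 0.0
```

{"method": "drive_tool", "body": {"steps": [[0, 0, 0, -30, 0], [0, 0, 0, -30, 0], [0, 0, 0, -30, 0], [0, 0, 0, -30, 0], [0, 0, 0, -30, 0], [0, 0, 0, -20, 0], [0, 0, 0, -12, 0], [0, 0, 0, -5, 0], [0, 0, 0, 0, 0], [0.3, 0, 0, 0, 0], [0.4, 0, 0, 0, 0], [0.45, 0, 0, 0, 0], [0.5, 0, 0, 0, 0], [0.6, 0, 0, 0, 0], [1, 0, 0, 0, 0], [1, 0, 0, 0, 0], [1, 0, 0, 0, 0], [1, 0, 0, 0, 0]]}}

```text
clock: 43.58
position: [0.5864, -0.2576, 0.0798]
ee_rot: [3.121, 0.36, 0.0]
force: [-0.3, 0.8, 0.2]
width: 0.477
gripper_force: 20.0
```

{"method": "drive_tool", "body": {"steps": [[1, 0, 0, 10, 0], [1, 0, 0, 20, 0], [1, 0, 0, 30, 0], [1, 0, 0, 30, 0], [1, 0, 0, 30, 0], [1, 0, 0, 30, 0], [1, 0, 0, 30, 0], [1, 1, 14, 0, 0], [1, 1, 25, 0, 0], [1, 2, 25, 0, 0], [1, 2, 25, 0, 0], [1, 2, 25, 0, 0], [1, 2, 25, 0, 0], [1, 1, 25, 0, 0], [1, 1, 25, 0, 0], [1, 1, 20, 0, 0], [1, 0, 15, 0, 0], [1, 0, 10, 0, 0], [1, 0, 0, 0, 0], [1, 0, 0, 0, 0]]}}

```text
clock: 45.25
position: [0.5992, -0.0238, 0.2598]
ee_rot: [3.12, 0.361, -0.0]
force: [0.7, -2.0, -1.2]
width: 0.482
gripper_force: 20.0
```

{"method": "drive_tool", "body": {"steps": [[1, 0, 0, -25, 0], [1, 0, 0, -25, 0], [1, 0, 0, -25, 0], [1, 0, 0, -25, 0], [1, 0, 0, -25, 0], [1, 0, 0, -20, 0], [1, 0, 0, -10, 0], [1, 0, 0, -6, 0], [1, 0, 0, -3, 0], [1, 0, 0, -2, 0], [1, 0, 0, -1, 0], [1, 0, 0, -1, 0], [1, 0, 0, 0, 0], [1, 0, 0, 0, 0]]}}

```text
clock: 46.42
position: [0.6001, -0.0236, 0.0927]
ee_rot: [3.121, 0.36, 0.003]
force: [0.2, 0.3, 3.3]
width: 0.48
gripper_force: 20.0
```

{"method": "drive_tool", "body": {"steps": [[0.5, 0, 0, 0, 0], [0.4, 0, 0, 0, 0], [0.3, 0, 0, 0, 0], [0.15, 0, 0, 0, 0], [0, 0, 0, 0, 0], [0, 0, 0, 0, 0], [0, 0, 0, 0, 0], [0, 0, 0, 15, 0], [0, 0, 0, 25, 0], [0, 0, 0, 30, 0], [0, 0, 0, 30, 0], [0, 0, 0, 30, 0], [0, 0, 0, 30, 0], [0, 0, 0, 15, 0], [0, -10, -14, 0, 0], [0, -15, -20, 0, 0], [0, -15, -20, 0, 0], [0, -15, -20, 0, 0], [0, -15, -20, 0, 0]]}}

```text
clock: 48.0
position: [0.5285, -0.1184, 0.2667]
ee_rot: [3.121, 0.36, 0.0]
force: [-0.0, -0.9, -0.4]
width: 0.998
gripper_force: 0.0
```

{"method": "drive_tool", "body": {"steps": [[0, -15, -20, 0, 0], [0, -15, -20, 0, 0], [0, -15, -20, 0, 0], [0, -15, -20, 0, 0], [0, -15, -20, 0, 0], [0, -15, -20, 0, 0], [0, -15, -20, 0, 0], [0, -9, -12, 0, 0], [0, 0, 0, 0, 0], [0, 0, 0, 0, 0]]}}

```text
clock: 48.83
position: [0.4149, -0.2701, 0.2668]
ee_rot: [3.121, 0.357, 0.0]
force: [0.3, 0.0, 0.4]
width: 0.999
gripper_force: 0.0
```

{"method": "drive_tool", "body": {"steps": [[0, 0, 0, -30, 0], [0, 0, 0, -30, 0], [0, 0, 0, -30, 0], [0, 0, 0, -30, 0], [0, 0, 0, -30, 0], [0, 0, 0, -25, 0], [0, 0, 0, -15, 0], [0, 0, 0, -5, 0], [0, 0, 0, 0, 0], [0.3, 0, 0, 0, 0], [0.4, 0, 0, 0, 0], [0.5, 0, 0, 0, 0], [0.55, 0, 0, 0, 0], [0.65, 0, 0, 0, 0], [1, 0, 0, 0, 0], [1, 0, 0, 0, 0], [1, 0, 0, 0, 0], [1, 0, 0, 0, 0]]}}

```text
clock: 50.33
position: [0.4154, -0.2696, 0.0718]
ee_rot: [3.121, 0.36, 0.0]
force: [-0.7, 0.4, 1.8]
width: 0.449
gripper_force: 19.7
```

{"method": "drive_tool", "body": {"steps": [[1, 0, 0, 10, 0], [1, 0, 0, 20, 0], [1, 0, 0, 30, 0], [1, 0, 0, 30, 0], [1, 0, 0, 30, 0], [1, 0, 0, 30, 0], [1, 0, 0, 30, 0], [1, 5, 13, 0, 0], [1, 10, 24, 0, 0], [1, 10, 24, 0, 0], [1, 10, 24, 0, 0], [1, 10, 24, 0, 0], [1, 10, 24, 0, 0], [1, 10, 24, 0, 0], [1, 10, 24, 0, 0], [1, 10, 24, 0, 0], [1, 10, 24, 0, 0], [1, 10, 24, 0, 0], [1, 10, 24, 0, 0]]}}

```text
clock: 51.92
position: [0.5303, 0.0086, 0.2523]
ee_rot: [3.121, 0.36, -0.0]
force: [0.4, -0.5, -0.4]
width: 0.449
gripper_force: 19.6
```

{"method": "drive_tool", "body": {"steps": [[1, 4, 16, 0, 0], [1, 0, 0, 0, 0], [1, 0, 0, 0, 0], [1, 0, 0, -25, 0], [1, 0, 0, -25, 0], [1, 0, 0, -25, 0], [1, 0, 0, -25, 0], [1, 0, 0, -25, 0], [1, 0, 0, -20, 0], [1, 0, 0, -10, 0], [1, 0, 0, -6, 0], [1, 0, 0, -3, 0], [1, 0, 0, -2, 0], [1, 0, 0, -1, 0], [1, 0, 0, 0, 0], [1, 0, 0, 0, 0]]}}

```text
clock: 53.25
position: [0.5348, 0.0234, 0.0855]
ee_rot: [3.121, 0.36, 0.002]
force: [0.7, 0.3, -1.4]
width: 0.445
gripper_force: 19.6
```

{"method": "drive_tool", "body": {"steps": [[1, 0, 0, -1, 0], [1, 0, 0, 0, 0], [1, 0, 0, 0, 0]]}}

```text
clock: 53.5
position: [0.5351, 0.0237, 0.0847]
ee_rot: [3.121, 0.36, 0.003]
force: [-1.1, 0.5, 5.4]
width: 0.445
gripper_force: 19.8
```

Contact made. I'm releasing, then rising to the overview pose to check everything.

{"method": "drive_tool", "body": {"steps": [[0.5, 0, 0, 0, 0], [0.4, 0, 0, 0, 0], [0.3, 0, 0, 0, 0], [0.15, 0, 0, 0, 0], [0, 0, 0, 0, 0], [0, 0, 0, 0, 0], [0, 0, 0, 0, 0], [0, 0, 0, 15, 0], [0, 0, 0, 25, 0], [0, 0, 0, 30, 0], [0, 0, 0, 30, 0], [0, 0, 0, 30, 0], [0, 0, 0, 30, 0], [0, 10, 10, 30, 0], [0, 10, 10, 30, 0], [0, 10, 10, 30, 0], [0, 10, 10, 30, 0], [0, 0, 20, 20, 0], [0, 0, 0, 0, 0], [0, 0, 0, 0, 0]]}}

```text
clock: 55.17
position: [0.5746, 0.0848, 0.3845]
ee_rot: [-3.12, -0.364, -0.003]
force: [-0.6, -0.3, -0.7]
width: 0.999
gripper_force: 0.0
```

```bash
python3 - <<'E'
from h import *
d=cam('wrist');w=d['image'];s=cam('scene')['image']
im=np.hstack([cv2.resize(w[:300],(512,300)),cv2.resize(s[140:250,190:300],(288,300))])
cv2.imwrite('pics/p5.png',im[:,:,::-1])
import pickle;pickle.dump(d,open('w5.pkl','wb'))
o=observe();print(o['clock'],o['position'],o['force'])
for P in ([.570,.0945,.121],[.536,.0235,.112],[.600,-.023,.122],[.471,.333,.05],):print(proj(d,P)[0].round(1))
E
```

```text
55.2667 [0.57388261 0.08260203 0.38262691] [0.12045498 0.23620957 0.23374766]
[249.1 159.4]
[291.4 191.8]
[336.6 158.1]
[ 95.8 176.6]
```

View pics/p5.png

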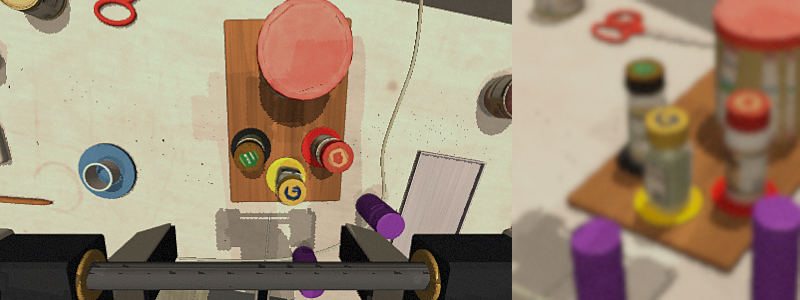

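All three jars stand on their own coasters, with cap tops seen within about 2 px of where centred caps would appear: dark (248,158), yellow (291,190), red (338,157). The cutter is flat on the slab at (99,177), the purple ones are untouched and the hand is clear.

```bash
python3 -c "
from cell import arm
print(arm.sign_off())"
```

```text
the job is handed in; nothing more can be done
None
```

The job is handed in after about 55 s of the 136 s allowed: by the last picture the cutter is flat on the blue slab, about 4 mm from its middle, and each jar is upright on its own coaster, within about 2 mm of centre; no result came back at sign-off.

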